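# Finish the cone-washer pack on a tube clamp's arbor

## Robot

A 6-joint arm with a two-finger parallel gripper is mounted at the origin on the work surface. World frame = base frame: x ahead of the robot, y to its left, z up, the work surface at z = 0. Lengths are in m, angles in rad, forces in N, time in s.
With the tool pointing down it reaches from about 0.4 to 0.825 m from the base axis. Payload 7 kg.
Tool frame: the origin (TCP) lies at the very end of the fingers, on their centre line; the grasp point (between the pads) lies 19 mm behind it; z points along the fingers, y is the direction in which the jaws open and shut (so a half turn about z gives the same grasp; the last joint's range is limited). The gripper opens to 88 mm and grips with 3 to 60 N. Pads are 19 mm wide; open, the fingers measure 130 mm over their backs; the gripper's body (78 mm by 193 mm) begins 47 mm behind the grasp point.
Start: joints at [1.453, 0.359, 0.012, 0, -1.224, -0.288], TCP at [0.266, 0.62, 0.227] pointing down, gripper open.
Joint ranges: [-3.07, 3.07], [-1.43, 2.12], [-1.02, 1.25], [-3.03, 1.67], [-3.05, -0], [-3.03, 3.03]. Speed limits (rad/s): [2.39, 2.39, 3.01, 3.14, 3.14, 3.14].

## Interface

Orientations are given as [roll, pitch, yaw] about the fixed x, y, z axes, in that order (R = Rz(yaw) Ry(pitch) Rx(roll)).
In Python, from station import arm gives the robot as it stands.
- The arm moves only by the shell command python3 -m inch 'ROWS' [FORCE]. ROWS is text: rows parted by semicolons, each of 7 numbers parted by spaces: the closure, from 0 (fully open) to 1 (shut), then the shift along the tool's x, y, z each as a share of 300 mm, from -1 to 1, then the turn, a rotation vector about the tool's x, y, z each as a share of 60 degrees, from -1 to 1. In form: grip tx ty tz rx ry rz; .... A call has 1 to 12 rows; each row is the pose to reach, as a shift and turn from the pose commanded when the call began, along the tool's axes at that moment; what a row does not reach only later rows make up. A row lasts 1/10 s, in which the tool goes at most 50 mm and 8.59 degrees, less where a joint would pass 70% of its speed; a pose out of reach is approached as far as the arm can. A call with a number of a shift or a turn outside -1 to 1 is refused whole. A call with a gripper value outside its range is refused whole. The fingers move at their own pace and stop on an object; FORCE is the grip in N (left out, the last holds). Time passes only in rows, so rows that repeat a pose let the fingers close. It gives the time, the measured TCP pose, the force and the opening at its end, in the units of the state.
- arm.get_state(): the state, without advancing time (a new reading comes with each control period).
- arm.grab_frame(name): name is "scene" or "top" or "wrist"; returns a dict with "img" (480x640x3 uint8, red, green, blue), "range_z" (480x640 float32, m along the optical axis (not along the pixel's ray), 0 where there is no reading), "fx", "fy", "cx", "cy" (pixels), "dist" ([k1, k2, p1, p2, k3] as OpenCV has them; the pictures are not rectified), "extrinsics" (4x4, takes a point from world to camera coordinates); the wrist camera has in their place "tool_from_camera" (4x4, takes a point from camera to tool coordinates, whose origin is the TCP and whose axes are the flange's). Camera axes: x right, y up, looking along -z (the intrinsics and any distortion apply to the point x, -y, -z); pixel columns grow to the right and rows downward; lengths in m; the calibration is good to about 2 mm. A picture is of the moment at which its call begins: read the wrist's pose just before it.
- arm.job_done(): hands the job in, once; it reports no verdict.
The state is a dict: "t": time; "q": joint angles; "qd": joint speeds; "joint_efforts": joint torques, N m; "eef_pos": TCP position; "ee_rot": TCP orientation; "force": force on the tool from outside, world axes, zero at the start; "moment": the same for the moment, N m; "width": finger opening in m.
Only numpy, scipy, OpenCV 4.12 (cv2) and the standard library are available. Lean on these libraries where they do the work, as an engineer would, in place of code of your own. Each camera call takes 0.05 s, during which the arm holds its last target.

## Task

The spring pack of this tube clamp needs two more conical washers: take the two blue-and-silver ones from the wooden rack, thread them on the horizontal arbor and push them up against the one already there. The faces must alternate: the next washer goes blue side to blue side with the fixed one, hub against hub, and the last goes hollow side to hollow side with that, rim against rim, so that all three touch and hang square on the arbor. Let go of them, and leave the plain flat brass spacer in its slot and the red tin and the screwdriver where they are.

Things in the scene. Friction and masses are not known exactly. Their poses are not given: they have to be found in the camera images.
- cone_a: loose conical washer, 100 g, 64 mm diameter, bore 21: flat rim 4 mm thick (radius 20 to 32, parallel faces, the place to pinch), cone rising to a hub of radius 14.5, 12 mm high overall. Bulging side blue with steel hub, hollow side bare aluminium. Origin on its axis in the hollow-side rim face; x axis points out of the blue side: rim 0 to 4 mm, hub end at 12
- cone_a_hub (a point): centre of cone_a's hub end, on the axis, 12 mm from its origin on the blue side
- cone_b: same; may go first or last. loose conical washer, 100 g, 64 mm diameter, bore 21: flat rim 4 mm thick (radius 20 to 32, parallel faces, the place to pinch), cone rising to a hub of radius 14.5, 12 mm high overall. Origin and axes as cone_a
- cone_b_hub (a point): centre of cone_b's hub end, on the axis, 12 mm from its origin on the blue side
- spacer: plain flat brass ring, 64 mm diameter, 4 mm thick, 21 mm bore, standing in a rack slot; not part of the job. Origin on its axis in one face, x along its axis
- rack: fixed wooden rack 160 x 86 mm, 38 high, origin under its middle. Along its x: slots at -45, 0, +45 mm, 5.5 wide, in two combs (23 mm and more either side of the middle line, open between). Two cone washers and the spacer stand in them in any order, axes along x, rims central in the slots, blue sides to the rack's +x, centres 40 mm and tops 72 mm above the work surface
- fixture: fixed clamp: base plate 170 x 110 x 12 mm, green pillar 60 wide, 118 high behind the shoulder, level steel arbor 15 mm diameter, 120 long, axis 90 mm above the work surface, along the fixture's +x from shoulder to free end (last 8 mm tapered). A fixed cone washer like the loose ones sits at the shoulder, blue hub to the free end. Origin on the work surface under the arbor's middle
- arbor_root (a point): arbor's axis at the shoulder; x along the arbor to the free end, z up. Along this x the fixed washer takes 0 to 12 mm; finished, the next takes 12 (hub end) to 24 (rim face), the last 24 (rim face) to 36 (hub end). A washer hanging on the arbor has its centre 3 mm below the arbor's axis and slides under 3 N if pushed evenly on both sides of the arbor
- arbor_tip (a point): centre of the arbor's free end, 120 mm from arbor_root along its x
- tin: bystander: loose red open tin, 68 mm diameter, 62 mm high; origin under its middle
- driver: bystander: loose screwdriver about 200 mm long, lying on the mat on the far side of the rack; origin near its middle
Not all that is in view belongs to the job. What is shaped like the cone_a but green is not meant. Leave any green look-alike of the cone_b alone.

How it is judged:
At the end, for the whole second after the job is handed in: Both washers hang on the arbor, at rest (under 0.02 m/s): one has hub end at 12 mm and rim face at 24 mm from the shoulder, the other rim face at 24 and hub end at 36, each within 3 mm; axes within 8 degrees of the arbor, centres within 5 mm sideways and 6 mm below to 2 mm above its axis (((x of cone_a in the frame of arbor_root between 0.021 and 0.027 m and x of cone_a_hub in the frame of arbor_root between 0.009 and 0.015 m and y of cone_a in the frame of arbor_root between -0.005 and 0.005 m and z of cone_a in the frame of arbor_root between -0.006 and 0.002 m and angle between the x axis of each of cone_a, cone_b and the x axis of arbor_root, either way round below 0.14 rad and x of cone_b in the frame of arbor_root between 0.021 and 0.027 m and x of cone_b_hub in the frame of arbor_root between 0.033 and 0.039 m and y of cone_b in the frame of arbor_root between -0.005 and 0.005 m and z of cone_b in the frame of arbor_root between -0.006 and 0.002 m) or (x of cone_b in the frame of arbor_root between 0.021 and 0.027 m and x of cone_b_hub in the frame of arbor_root between 0.009 and 0.015 m and y of cone_b in the frame of arbor_root between -0.005 and 0.005 m and z of cone_b in the frame of arbor_root between -0.006 and 0.002 m and angle between the x axis of each of cone_b, cone_a and the x axis of arbor_root, either way round below 0.14 rad and x of cone_a in the frame of arbor_root between 0.021 and 0.027 m and x of cone_a_hub in the frame of arbor_root between 0.033 and 0.039 m and y of cone_a in the frame of arbor_root between -0.005 and 0.005 m and z of cone_a in the frame of arbor_root between -0.006 and 0.002 m)) and linear speed of each of cone_a, cone_b below 0.02 m/s); the robot touches nothing.
It fails at once if the plain spacer is moved more than 15 mm (distance of spacer from where it was at the start of the episode above 0.015 m).
It fails at once if the tin is moved more than 30 mm (distance of tin from where it was at the start of the episode above 0.03 m).
It fails at once if the screwdriver is moved more than 30 mm (distance of driver from where it was at the start of the episode above 0.03 m).
It also fails if it takes over 72 s, if anything falls off the work surface, if the arm or the gripper's body presses on something with over 40 N, if the wrist force passes 120 N, or if a joint passes its speed limit or range.

## Working session

There is one attempt and no reset: what is moved stays moved. The work goes in short steps, Python scripts to look and compute and a shell command to move; the robot and the scene stay as the last step left them, time stands still between calls to the robot, and variables do not carry over. Pictures are saved under pics/ and viewed, and the job is handed in when it is done.

```bash
ls; mkdir -p pics; cat > h.py <<'E'
import numpy as np, cv2
from station import arm
from scipy.spatial.transform import Rotation as R
def save(f,n): cv2.imwrite(f'pics/{n}.png',cv2.cvtColor(f['img'],cv2.COLOR_RGB2BGR))
def T_tool():
    s=arm.get_state(); T=np.eye(4); T[:3,3]=s['eef_pos']; T[:3,:3]=R.from_euler('xyz',s['ee_rot']).as_matrix(); return T
def grab(n):
    T=T_tool(); f=arm.grab_frame(n)
    f['w_c']=T@np.array(f['tool_from_camera']) if n=='wrist' else np.linalg.inv(np.array(f['extrinsics']))
    return f
def pts(f):
    z=f['range_z']; v,u=np.mgrid[0:480,0:640]
    K=np.array([[f['fx'],0,f['cx']],[0,f['fy'],f['cy']],[0,0,1.]])
    p=cv2.undistortPoints(np.stack([u,v],-1).reshape(-1,1,2).astype(float),K,np.array(f['dist'],float)).reshape(480,640,2)
    c=np.stack([p[...,0]*z,-p[...,1]*z,-z],-1)
    return c@f['w_c'][:3,:3].T+f['w_c'][:3,3]
E
python3 - <<'E'
from h import *
print(arm.get_state())
for n in ('scene','top','wrist'):
    f=grab(n); save(f,n+'0'); print(n,f['fx'],f['dist'],f['w_c'][:3,3].round(3),(f['range_z']>0).mean())
    np.savez(f'/tmp/{n}0.npz',P=pts(f),img=f['img'],z=f['range_z'])
E
```

```text
pics
{'t': 0.0, 'q': array([ 1.45311432e+00,  3.59340102e-01,  1.10777239e-02, -3.87896568e-04,
       -1.22406458e+00, -2.88065540e-01]), 'qd': array([-0.003023  ,  0.00143602,  0.00041167,  0.00073395, -0.00078122,
       -0.00084812]), 'joint_efforts': array([-8.62390061e-04, -5.82715416e+01,  2.93058211e+01,  6.99693024e+00,
        6.91286419e-03, -1.59348410e-04]), 'eef_pos': array([0.26626835, 0.6197451 , 0.22565433]), 'ee_rot': array([ 3.14002148e+00, -8.52699049e-05, -4.05879576e-01]), 'force': array([ 0.26484413,  0.26266364, -0.08581951]), 'moment': array([-0.03693827, -0.07360382,  0.00909987]), 'width': 0.08784073612356129}
scene 552.5962972330841 [0.05422015 0.         0.         0.         0.        ] [ 0.972 -0.479  0.818] 0.9961328125
top 486.6448490827359 [-0.11572927  0.          0.          0.          0.        ] [0.498 0.    0.929] 0.996064453125
wrist 352.0785093730702 [-0.06623753  0.          0.          0.          0.        ] [0.344 0.587 0.385] 0.9960677083333334
```

View pics/scene0.png

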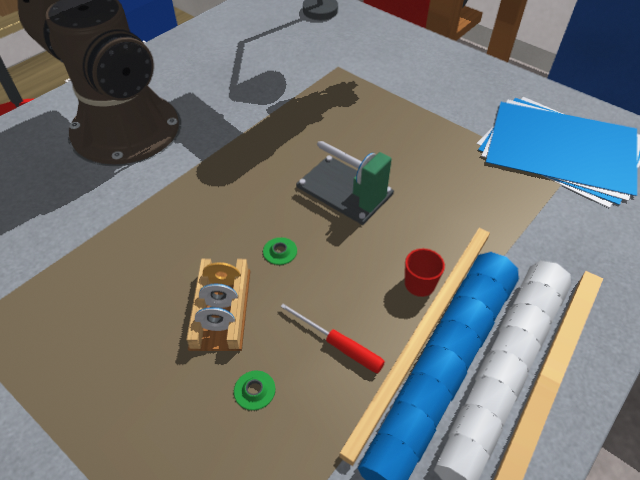

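View pics/top0.png

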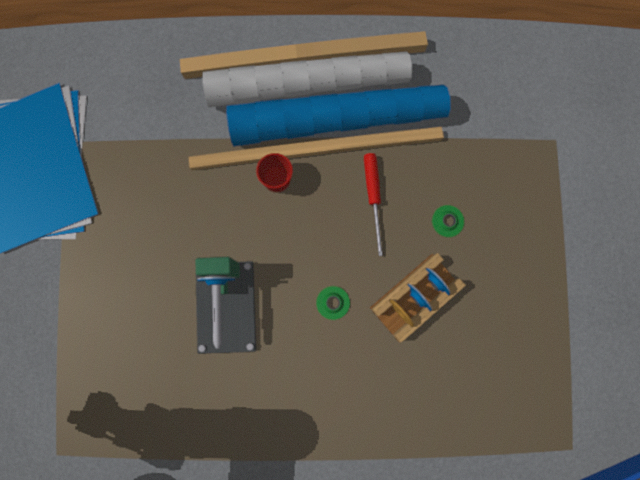

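View pics/wrist0.png

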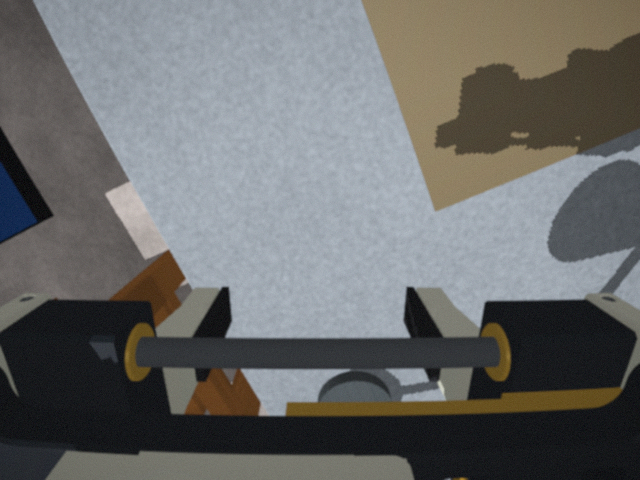

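```bash
python3 - <<'E'
from h import *
d=np.load('/tmp/top0.npz');P=d['P'];im=d['img']
s=np.load('/tmp/scene0.npz')
def crop(im,x0,y0,x1,y1,k,n): cv2.imwrite(f'pics/{n}.png',cv2.cvtColor(cv2.resize(im[y0:y1,x0:x1],None,fx=k,fy=k,interpolation=cv2.INTER_CUBIC),cv2.COLOR_RGB2BGR))
a=cv2.resize(im[240:360,355:485],None,fx=4,fy=4,interpolation=cv2.INTER_CUBIC)
b=cv2.resize(s['img'][250:360,170:260],None,fx=4,fy=4,interpolation=cv2.INTER_CUBIC)
c=np.zeros((480,900,3),np.uint8); c[:480,:520]=a; c[:440,520:880]=b
cv2.imwrite('pics/c1.png',cv2.cvtColor(c[:, :800],cv2.COLOR_RGB2BGR))
# rack : points z in .03-.045 around
x,y,z=P[...,0],P[...,1],P[...,2]
v,u=np.mgrid[0:480,0:640]
m=(u>365)&(u<475)&(v>245)&(v<350)
print('ground z',np.median(z[(u>280)&(u<310)&(v>330)&(v<360)]))
r=m&(z>.033)&(z<.043)
r=cv2.morphologyEx(r.astype(np.uint8),cv2.MORPH_OPEN,np.ones((2,2)))
q=np.stack([x,y],-1)[r>0].astype(np.float32)
print('rack',cv2.minAreaRect(q), len(q))
t=m&(z>.05); print('washers above rack'); n,l,st,ce=cv2.connectedComponentsWithStats(t.astype(np.uint8))
for i in range(1,n):
    if st[i,4]>8: w=l==i; print(ce[i],st[i,4],np.median(P[w],0),z[w].max(),im[w].mean(0), cv2.minAreaRect(np.stack([x,y],-1)[w].astype(np.float32)))
# arbor
ab=(u>195)&(u<235)&(v>286)&(v<350)&(z>.085)&(z<.11)
A=np.stack([x,y],-1)[ab]; print('arbor',len(A),A.min(0),A.max(0),z[ab].max()); print(cv2.minAreaRect(A.astype(np.float32)), cv2.fitLine(A.astype(np.float32),cv2.DIST_HUBER,0,.01,.01).ravel())
pl=(u>190)&(u<240)&(v>250)&(v<285)&(z>.11); A=np.stack([x,y],-1)[pl]; print('pillar',cv2.minAreaRect(A.astype(np.float32)),np.median(z[pl]))
bp=(u>190)&(u<265)&(v>255)&(v<355)&(z>.006)&(z<.018); A=np.stack([x,y],-1)[bp]; print('base',cv2.minAreaRect(A.astype(np.float32)))
E
```

```text
ground z 0.002027760831658232
rack ((0.4933828115463257, -0.15482695400714874), (0.1266787350177765, 0.2834714353084564), 22.400224685668945) 1482
washers above rack
[438.03398058 281.07281553] 206 [ 0.54008715 -0.22101102  0.05923382] 0.929164055331512 [ 38.91262136  93.09708738 128.27184466] ((0.5330924391746521, -0.12010218948125839), (0.049264758825302124, 0.24607756733894348), 4.952019691467285)
[419.88950276 297.29834254] 181 [ 0.5108933  -0.18721019  0.05887459] 0.07517605009295547 [ 42.67403315  93.83977901 128.09392265] ((0.5106664299964905, -0.1875855177640915), (0.05845100060105324, 0.012066040188074112), 37.274227142333984)
[402.84210526 312.50877193] 114 [ 0.48626916 -0.1563383   0.06596373] 0.929164055331512 [131.44736842  98.71929825  46.92982456] ((0.49847638607025146, -0.09163922071456909), (0.18005239963531494, 0.03783024847507477), 78.47399139404297)
arbor 529 [0.42987471 0.15966316] [0.53209414 0.17659847] 0.10175013778845521
((0.48102331161499023, 0.16802456974983215), (0.10253997892141342, 0.015225992538034916), 2.0990569591522217) [0.9996723  0.02559804 0.47549176 0.1667384 ]
pillar ((0.5469815731048584, 0.09860710054636002), (0.21406199038028717, 0.04917643964290619), 76.4092025756836) 0.11846387032865491
base ((0.4980759024620056, 0.16478556394577026), (0.1746409386396408, 0.13091468811035156), 1.7517437934875488)
```

View pics/c1.png

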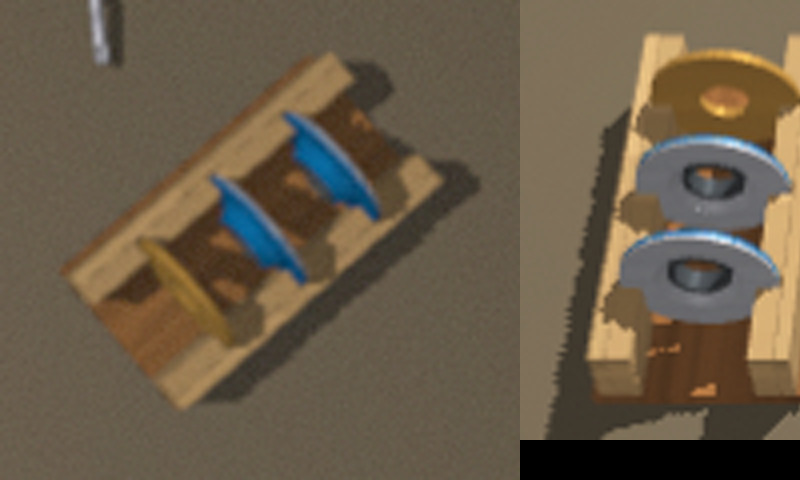

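```bash
cat >> h.py <<'E'
def plan(pos,yaw_deg):
    T=T_tool(); t=T[:3,:3].T@(np.array(pos)-T[:3,3])/0.3
    Rt=R.from_euler('xyz',[np.pi,0,np.radians(yaw_deg)]).as_matrix()
    r=R.from_matrix(T[:3,:3].T@Rt).as_rotvec()/np.radians(60)
    print('shift',t.round(4),'turn',r.round(4))
E
python3 - <<'E'
from h import *
f=grab('wrist'); print(np.array(f['tool_from_camera']).round(4))
d=np.load('/tmp/top0.npz');P=d['P'];im=d['img']
x,y,z=P[...,0],P[...,1],P[...,2]
v,u=np.mgrid[0:480,0:640]
ok=np.abs(z)<.3
m=(u>365)&(u<475)&(v>245)&(v<350)&ok&(z>.034)&(z<.043)
m=cv2.morphologyEx(m.astype(np.uint8),cv2.MORPH_OPEN,np.ones((3,3)))
q=np.stack([x,y],-1)[m>0]; k=(np.abs(q-[.51,-.187])<.1).all(1); print('rack',cv2.minAreaRect(q[k].astype(np.float32)))
plan([0.40,-0.09,0.25],40.5)
E
```

```text
[[ 3.000e-04  9.508e-01  3.097e-01  8.440e-02]
 [ 1.000e+00 -0.000e+00 -8.000e-04  0.000e+00]
 [-8.000e-04  3.097e-01 -9.508e-01 -1.593e-01]
 [ 0.000e+00  0.000e+00  0.000e+00  1.000e+00]]
rack ((0.5138787627220154, -0.19209261238574982), (0.08086439222097397, 0.1603790521621704), 39.57228088378906)
shift [ 1.3435  1.9984 -0.0778] turn [ 1.0000e-03  4.0000e-04 -1.0625e+00]
```

```bash
python3 - <<'E'
from h import *
plan([0.45,0.35,0.27],0)
E
```

```text
shift [ 0.9176  0.5851 -0.146 ] turn [ 1.000e-03  1.000e-04 -3.875e-01]
```

```bash
python3 -m inch '0 0.918 0.585 -0.146 0 0 -0.388;0 0.918 0.585 -0.146 0 0 -0.388;0 0.918 0.585 -0.146 0 0 -0.388;0 0.918 0.585 -0.146 0 0 -0.388;0 0.918 0.585 -0.146 0 0 -0.388;0 0.918 0.585 -0.146 0 0 -0.388;0 0.918 0.585 -0.146 0 0 -0.388;0 0.918 0.585 -0.146 0 0 -0.388;0 0.918 0.585 -0.146 0 0 -0.388;0 0.918 0.585 -0.146 0 0 -0.388' 20; python3 - <<'E'
from h import *
plan([0.49,0.08,0.27],20)
E
```

```text
t: 1.2
eef_pos: [0.4499, 0.3506, 0.2701]
ee_rot: [3.141, 0.0, 0.001]
force: [0.4, -0.2, -0.6]
width: 0.0876
shift [1.330e-01 9.021e-01 3.000e-04] turn [ 2.000e-04  4.000e-04 -3.326e-01]
```

```bash
python3 -m inch '0 0.10 0.607 0 0 0 0;0 0.10 0.607 0 0 0 0;0 0.10 0.607 0 0 0 0;0 0.10 0.607 0 0 0 0;0 0.10 0.607 0 0 0 0;0 0.10 0.607 0 0 0 0;0 0.10 0.607 0 0 0 0;0 0.10 0.607 0 0 0 0' 20; python3 - <<'E'
from h import *
f=grab('wrist'); save(f,'w1'); np.savez('/tmp/w1.npz',P=pts(f),img=f['img'],z=f['range_z'])
print(arm.get_state()['eef_pos'])
E
```

```text
t: 2.0
eef_pos: [0.4801, 0.1694, 0.2701]
ee_rot: [3.141, 0.0, 0.002]
force: [0.5, -0.2, 0.9]
width: 0.0875
[0.48014404 0.1692784  0.27009403]
```

View pics/w1.png

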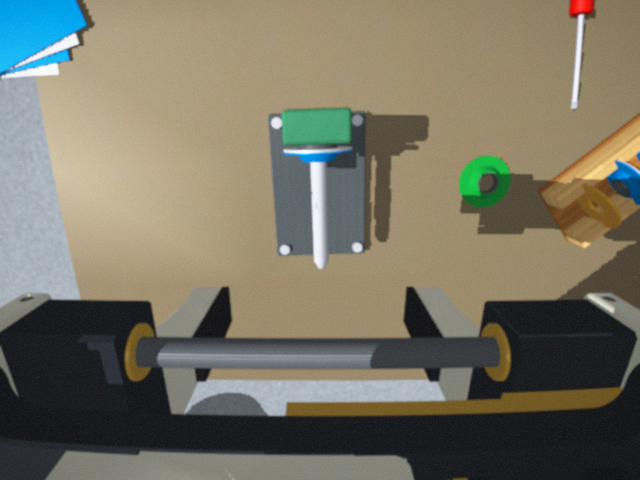

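```bash
python3 - <<'E'
from h import *
d=np.load('/tmp/w1.npz');P=d['P'];im=d['img'];x,y,z=P[...,0],P[...,1],P[...,2]
v,u=np.mgrid[0:480,0:640]
def rect(m,n):
    A=np.stack([x,y],-1)[m].astype(np.float32); print(n,len(A),cv2.minAreaRect(A),np.median(z[m]),z[m].max(), A.min(0),A.max(0))
    return A
a=(u>300)&(u<340)&(v>165)&(v<275)&(z>.08)&(z<.11)
A=rect(a,'arbor'); print(cv2.fitLine(A,cv2.DIST_HUBER,0,.01,.01).ravel())
# ridge line: centre of each row
rows=[(np.median(x[i][a[i]]),(y[i][a[i]].min()+y[i][a[i]].max())/2, y[i][a[i]].max()-y[i][a[i]].min(), z[i][a[i]].max()) for i in range(168,272,6) if a[i].sum()>3]
print(np.round(rows,4))
rect((u>275)&(u<360)&(v>105)&(v<150)&(z>.11)&(z<.126)&(im[...,1]>im[...,2]*1.3),'pillar')
rect((u>265)&(u<372)&(v>105)&(v<262)&(z>.005)&(z<.018),'base')
w=(u>275)&(u<360)&(v>143)&(v<165)&(z>.105)
rect(w,'fixed washer')
E
```

```text
arbor 1509 ((0.4787142872810364, 0.16658274829387665), (0.10366474092006683, 0.014980778098106384), 2.064875364303589) 0.09727988577216312 0.10037284599462887 [0.42690066 0.15795588] [0.5304074  0.17519148]
[0.9993456  0.03617072 0.4827699  0.16670291]
[[0.5284 0.168  0.0141 0.0993]
 [0.5229 0.168  0.0142 0.099 ]
 [0.5173 0.168  0.0143 0.0991]
 [0.5116 0.168  0.0144 0.0995]
 [0.5059 0.1675 0.0134 0.0989]
 [0.5001 0.1675 0.0135 0.1   ]
 [0.4942 0.1669 0.0147 0.0989]
 [0.4884 0.1669 0.0147 0.1003]
 [0.4824 0.1664 0.0137 0.0998]
 [0.4763 0.1664 0.0138 0.099 ]
 [0.4703 0.1663 0.0139 0.0993]
 [0.4642 0.1664 0.0139 0.1003]
 [0.4579 0.1658 0.013  0.0992]
 [0.4519 0.1652 0.0141 0.0994]
 [0.4453 0.1652 0.0142 0.0991]
 [0.4389 0.1652 0.0143 0.0994]
 [0.4321 0.1646 0.0093 0.0978]]
pillar 2399 ((0.5658366084098816, 0.17013464868068695), (0.02898676134645939, 0.058947719633579254), 1.312811255455017) 0.11901224634895785 0.12169982758756659 [0.5509795  0.14046846] [0.58060515 0.19985871]
base 8372 ((0.4949689209461212, 0.16908207535743713), (0.17464540898799896, 0.11422959715127945), 2.4432525634765625) 0.013167928125759565 0.017995760579952946 [0.4066851  0.10991841] [0.58290416 0.22814023]
fixed washer 703 ((0.5484081506729126, 0.17060405015945435), (0.02952982485294342, 0.054718974977731705), 20.6107234954834) 0.11381925414222044 0.4294210432056232 [0.53554636 0.13990124] [0.564572   0.19802812]
```

```bash
python3 - <<'E'
from h import *
plan([0.49,-0.06,0.27],20)
plan([0.49,-0.21,0.27],39.6)
E
```

```text
shift [3.120e-02 7.643e-01 5.000e-04] turn [ 2.000e-04  4.000e-04 -3.312e-01]
shift [3.0000e-02 1.2643e+00 6.0000e-04] turn [ 1.000e-04  5.000e-04 -6.579e-01]
```

```bash
python3 -m inch '0.8 0.03 1 0 0 0 -0.658;0.8 0.03 1 0 0 0 -0.658;0.8 0.03 1 0 0 0 -0.658;0.8 0.03 1 0 0 0 -0.658;0.8 0.03 1 0 0 0 -0.658;0.8 0.03 1 0 0 0 -0.658;0.8 0.03 1 0 0 0 -0.658;0.8 0.03 1 0 0 0 -0.658;0.8 0.03 1 0 0 0 -0.658' 20; python3 - <<'E'
from h import *
plan([0.49,-0.21,0.25],39.6)
E
```

```text
t: 2.95
eef_pos: [0.4896, -0.1319, 0.27]
ee_rot: [-3.141, 0.001, 0.689]
force: [-0.2, 0.7, 0.7]
width: 0.0214
shift [-0.1642  0.2019  0.0667] turn [-0.0005  0.0005 -0.0025]
```

```bash
python3 -m inch '0.8 -0.164 0.202 0.067 0 0 0;0.8 -0.164 0.202 0.067 0 0 0;0.8 -0.164 0.202 0.067 0 0 0;0.8 -0.164 0.202 0.067 0 0 0' 20; python3 - <<'E'
from h import *
f=grab('wrist'); save(f,'w2'); np.savez('/tmp/w2.npz',P=pts(f),img=f['img'],z=f['range_z'],wc=f['w_c'])
print(arm.get_state()['eef_pos'],arm.get_state()['width'])
E
```

```text
t: 3.35
eef_pos: [0.4903, -0.2092, 0.2499]
ee_rot: [-3.141, 0.0, 0.69]
force: [0.7, 1.1, 0.1]
width: 0.0173
[ 0.49045552 -0.20889532  0.25032229] 0.017748849909443868
```

View pics/w2.png

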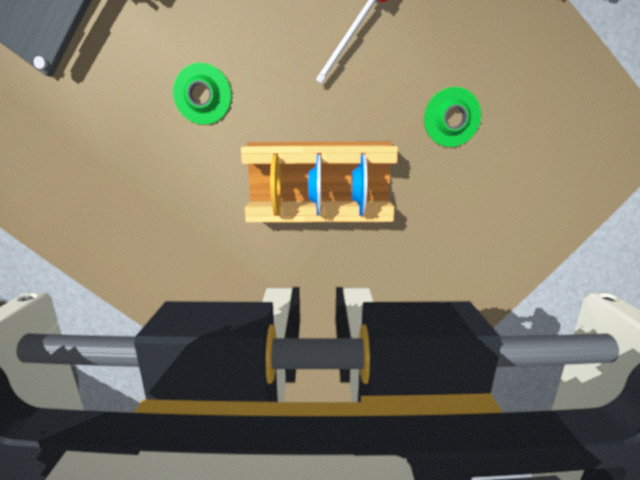

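```bash
python3 - <<'E'
from h import *
d=np.load('/tmp/w2.npz');P=d['P'];im=d['img'];x,y,z=P[...,0],P[...,1],P[...,2]
v,u=np.mgrid[0:480,0:640]
m=(u>235)&(u<402)&(v>138)&(v<228)&(z>.034)&(z<.044)
m=cv2.morphologyEx(m.astype(np.uint8),cv2.MORPH_OPEN,np.ones((3,3)))>0
A=np.stack([x,y],-1)[m].astype(np.float32); c,s,an=cv2.minAreaRect(A); print('rack',c,s,an,np.median(z[m]))
for name,an2 in (('a',an),):
    th=np.radians(an2+90); ax=np.array([np.cos(th),np.sin(th)]); ay=np.array([-ax[1],ax[0]]); print('rackx',ax,an2+90)
    for lo,hi in ((255,298),(300,335),(340,380)):
        w=(u>lo)&(u<hi)&(v>150)&(v<220)&(z>.066)&(z<.08)
        q=np.stack([x,y],-1)[w]-np.array(c)
        a,b=q@ax,q@ay
        print(lo,w.sum(),'along',np.median(a),a.min(),a.max(),'across',b.min(),b.max(),(b.min()+b.max())/2, 'z',z[w].max(),np.median(z[w]), 'angle', np.degrees(np.polyfit(b,a,1)[0]), 'world',np.array(c)+np.median(a)*ax+(b.min()+b.max())/2*ay)
E
```

```text
rack (0.5120671391487122, -0.19342999160289764) (0.07888800650835037, 0.16065844893455505) 40.059173583984375 0.03925471835758451
rackx [-0.64357842  0.76538018] 130.05917358398438
255 185 along 0.044375191767214994 0.0426149091869607 0.04697283499686239 across -0.0206520780336986 0.019826044872804875 -0.0004130165804468629 z 0.07452534247840736 0.07102331973789666 angle 0.38195312481384736 world [ 0.48382434 -0.15920029]
300 161 along 0.0011420157464696445 -0.00015689571679178017 0.003114593999513746 across -0.020227298448097116 0.020242129394241647 7.415473072265588e-06 z 0.07516645060450816 0.07143943976263506 angle 0.4113459395689482 world [ 0.51132649 -0.19256069]
340 180 along -0.04339472594088313 -0.0458355481974556 -0.0416044305904019 across -0.02168196909981916 0.019616116097376863 -0.001032926501221148 z 0.0741854990710169 0.07101096074799565 angle 0.1298669777392653 world [ 0.54078563 -0.22597869]
```

```bash
python3 - <<'E'
from h import *
plan([0.541,-0.2263,0.10],40.2)
E
```

```text
shift [0.0929 0.1521 0.5011] turn [-0.0001 -0.0001 -0.0107]
```

```bash
python3 -m inch '0.8 0.093 0.152 0.3 0 0 -0.011;0.8 0.093 0.152 0.5 0 0 -0.011;0.8 0.093 0.152 0.5 0 0 -0.011;0.8 0.093 0.152 0.5 0 0 -0.011;0.8 0.093 0.152 0.5 0 0 -0.011;0.8 0.093 0.152 0.5 0 0 -0.011' 20; python3 - <<'E'
from h import *
f=grab('wrist'); save(f,'w3')
plan([0.541,-0.2263,0.0615],40.2)
E
```

```text
t: 4.0
eef_pos: [0.5419, -0.2269, 0.1025]
ee_rot: [3.139, -0.001, 0.703]
force: [0.7, 0.1, -0.2]
width: 0.0176
shift [-0.0016 -0.0048  0.1387] turn [ 0.003  -0.0024  0.0006]
```

View pics/w3.png

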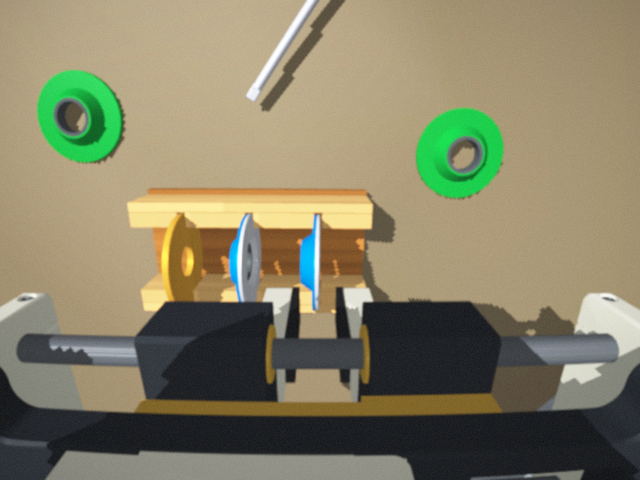

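```bash
python3 -m inch '0.8 0 0 0.07 0 0 0;0.8 0 0 0.137 0 0 0;0.8 0 0 0.137 0 0 0;0.8 0 0 0.137 0 0 0;1 0 0 0.137 0 0 0;1 0 0 0.137 0 0 0;1 0 0 0.137 0 0 0;1 0 0 0.137 0 0 0;1 0 0 0.137 0 0 0;1 0 0 0.137 0 0 0' 30; python3 - <<'E'
from h import *
f=grab('wrist'); save(f,'w4')
print(arm.get_state()['eef_pos'],arm.get_state()['width'])
E
```

```text
t: 5.05
eef_pos: [0.5416, -0.2277, 0.0604]
ee_rot: [3.14, -0.001, 0.702]
force: [-0.1, 0.5, 7.4]
width: 0.0038
[ 0.54163066 -0.22766783  0.06043132] 0.0038706316863215055
```

View pics/w4.png

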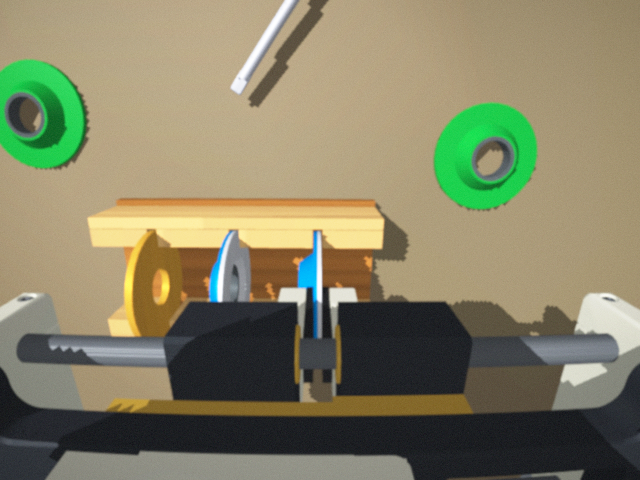

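```bash
python3 -m inch '1 0 0 -0.1 0 0 0;1 0 0 -0.233 0 0 0;1 0 0 -0.4 0 0 0;1 0 0 -0.467 0 0 0;1 0 0 -0.467 0 0 0' 30; python3 - <<'E'
from h import *
f=grab('wrist'); save(f,'w5')
plan([0.42,-0.03,0.20],-15)
E
```

```text
t: 5.6
eef_pos: [0.5424, -0.2278, 0.2034]
ee_rot: [3.136, -0.004, 0.701]
force: [-0.6, 0.2, -1.8]
width: 0.0034
shift [ 0.1156 -0.7632  0.0014] turn [ 6.000e-04 -3.000e-03  9.193e-01]
```

View pics/w5.png

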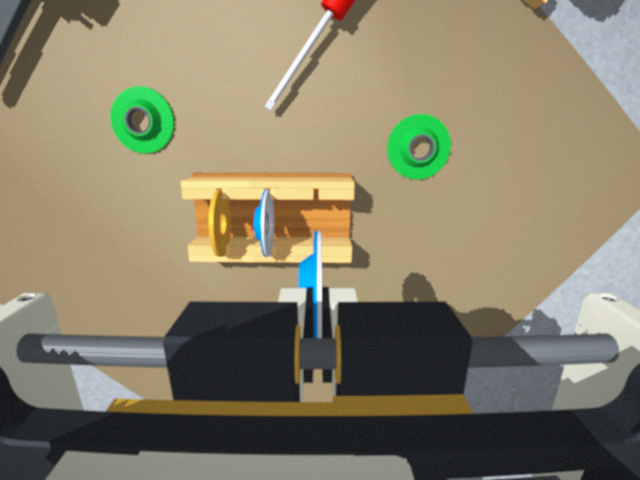

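Washer held (column 318), same relative pose as in the rack. Carry it over.

```bash
python3 -m inch '1 0.1 -0.76 0 0 0 0.9;1 0.1 -0.76 0 0 0 0.9;1 0.1 -0.76 0 0 0 0.9;1 0.1 -0.76 0 0 0 0.9;1 0.1 -0.76 0 0 0 0.9;1 0.1 -0.76 0 0 0 0.9;1 0.1 -0.76 0 0 0 0.9;1 0.1 -0.76 0 0 0 0.9' 30; python3 - <<'E'
from h import *
plan([0.39,0.12,0.20],-65)
E
```

```text
t: 6.45
eef_pos: [0.4154, -0.0335, 0.1981]
ee_rot: [3.141, 0.002, -0.242]
force: [-0.9, -1.0, -0.5]
width: 0.0039
shift [-0.2048 -0.4765 -0.0063] turn [0.0015 0.0013 0.8521]
```

```bash
python3 -m inch '1 -0.205 -0.477 -0.006 0 0 0.852;1 -0.205 -0.477 -0.006 0 0 0.852;1 -0.205 -0.477 -0.006 0 0 0.852;1 -0.205 -0.477 -0.006 0 0 0.852;1 -0.205 -0.477 -0.006 0 0 0.852;1 -0.205 -0.477 -0.006 0 0 0.852;1 -0.205 -0.477 -0.006 0 0 0.852;1 -0.205 -0.477 -0.006 0 0 0.852' 30; python3 - <<'E'
from h import *
plan([0.39,0.1637,0.20],-88)
E
```

```text
t: 7.25
eef_pos: [0.3906, 0.1194, 0.2]
ee_rot: [3.139, -0.0, -1.132]
force: [-0.1, 0.3, -0.7]
width: 0.0038
shift [-1.345e-01 -6.100e-02 -1.000e-04] turn [ 0.0019 -0.0008  0.3858]
```

```bash
python3 -m inch '1 -0.1345 -0.061 0 0 0 0.386;1 -0.1345 -0.061 0 0 0 0.386;1 -0.1345 -0.061 0 0 0 0.386;1 -0.1345 -0.061 0 0 0 0.386;1 -0.1345 -0.061 0.15 0 0 0.386;1 -0.1345 -0.061 0.3 0 0 0.386;1 -0.1345 -0.061 0.3 0 0 0.386;1 -0.1345 -0.061 0.3 0 0 0.386' 30; python3 - <<'E'
from h import *
for n in ('wrist','scene','top'):
    f=grab(n); save(f,n[0]+'6'); np.savez(f'/tmp/{n}6.npz',P=pts(f),img=f['img'],z=f['range_z'])
plan([0.39,0.1637,0.1095],-88)
a=cv2.imread('pics/s6.png')[110:240,260:420]; b=cv2.imread('pics/t6.png')[230:370,170:270]
c=np.zeros((560,800,3),np.uint8); a=cv2.resize(a,None,fx=2.5,fy=2.5); b=cv2.resize(b,None,fx=4,fy=4); c[:a.shape[0],:400]=a; c[:560,400:800]=b; cv2.imwrite('pics/c6.png',c)
E
```

```text
t: 8.05
eef_pos: [0.3906, 0.1636, 0.1114]
ee_rot: [3.14, -0.002, -1.534]
force: [1.5, 0.4, -0.6]
width: 0.0036
shift [0.0047 0.0059 0.012 ] turn [-0.0026  0.002  -0.    ]
```

View pics/w6.png

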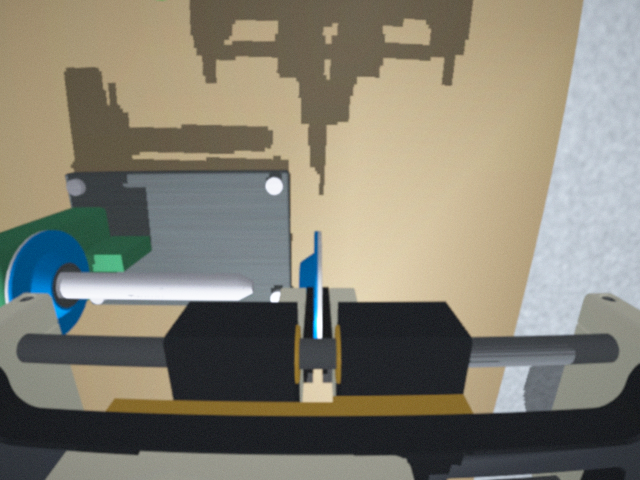

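View pics/c6.png

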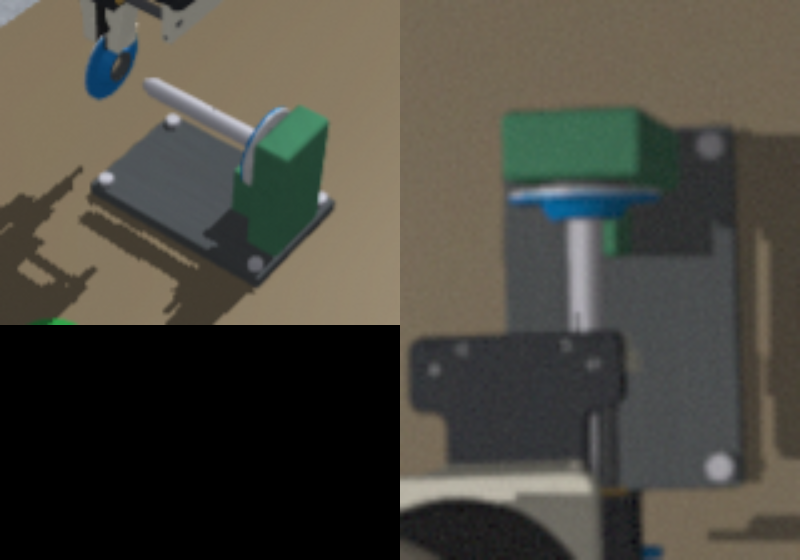

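```bash
python3 - <<'E'
from h import *
d=np.load('/tmp/wrist6.npz');P=d['P'];im=d['img'];x,y,z=P[...,0],P[...,1],P[...,2]
v,u=np.mgrid[0:480,0:640]
a=(u>95)&(u<262)&(v>262)&(v<302)&(z>.08)&(z<.11)
print(a.sum(),x[a].min(),z[a].max())
for j in range(100,256,12):
    c=a[:,j]; 
    if c.sum()>5: print(j,np.median(x[:,j][c]).round(4),y[:,j][c].min().round(4),y[:,j][c].max().round(4),z[:,j][c].max().round(4), y[:,j][c][np.argmax(z[:,j][c])].round(4))
w=(u>295)&(u<325)&(v>225)&(v<290)&(z>.06)&(z<.13)
print('washer',w.sum(),P[w].min(0),P[w].max(0))
s=arm.get_state(); print(s['eef_pos'],s['ee_rot'])
E
```

```text
4078 0.42650489012088577 0.10017420476067262
100 0.5116 0.1607 0.174 0.0987 0.1675
112 0.5045 0.1604 0.1738 0.1 0.1671
124 0.4974 0.1604 0.1735 0.0988 0.1649
136 0.4906 0.1603 0.173 0.099 0.1675
148 0.4837 0.16 0.1722 0.0992 0.1635
160 0.4772 0.1598 0.1723 0.0994 0.1673
172 0.4702 0.1593 0.1719 0.0991 0.1659
184 0.4634 0.1591 0.1719 0.0994 0.1667
196 0.4569 0.1586 0.1719 0.0989 0.1654
208 0.4501 0.1585 0.1717 0.099 0.1657
220 0.4435 0.1583 0.1705 0.0991 0.1648
232 0.4369 0.1578 0.1711 0.0995 0.1637
244 0.4307 0.1597 0.1693 0.0966 0.1631
washer 955 [0.38754971 0.13187258 0.08686051] [0.40112172 0.15811183 0.12198241]
[0.39172361 0.16517151 0.11311334] [-3.13891379e+00  2.14032405e-03 -1.53591263e+00]
```

```bash
python3 -m inch '1 0.003 -0.06 0 0 0 0;1 0.003 -0.12 0 0 0 0;1 0.003 -0.16 0 0 0 0;1 0.003 -0.2 0 0 0 0;1 0.003 -0.2 0 0 0 0' 30; python3 - <<'E'
from h import *
for n in ('wrist','scene'):
    f=grab(n); save(f,n[0]+'7')
a=cv2.imread('pics/s7.png')[110:240,260:420]; b=cv2.imread('pics/w7.png')
c=np.zeros((480,800,3),np.uint8); c[:260,:320]=cv2.resize(a,None,fx=2,fy=2); c[:,320:]=b[:,:480]; cv2.imwrite('pics/c7.png',c)
s=arm.get_state(); print(s['eef_pos'],s['ee_rot'],s['force'])
E
```

```text
t: 8.7
eef_pos: [0.4519, 0.1656, 0.1116]
ee_rot: [-3.14, 0.001, -1.538]
force: [-0.3, 0.5, -1.3]
width: 0.0036
[0.45031919 0.16503754 0.11113124] [ 3.14129604e+00 -6.91950843e-05 -1.53833323e+00] [-0.8273099   0.39275594 -1.36673413]
```

View pics/c7.png

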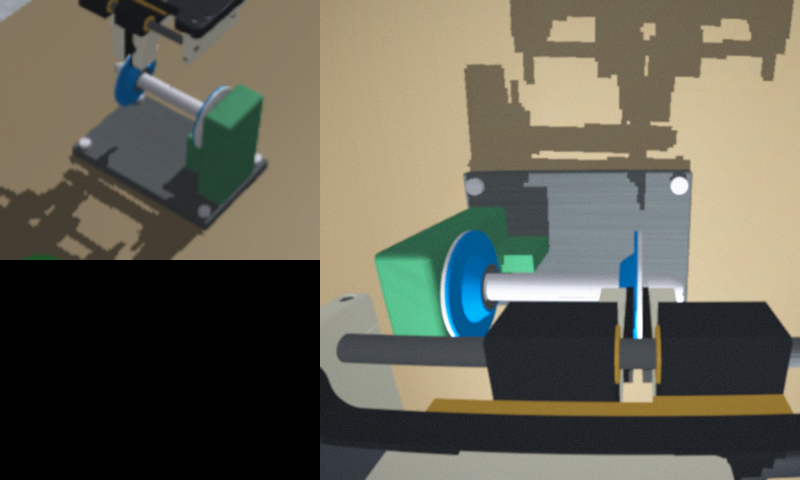

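```bash
python3 -m inch '1 0 -0.08 0 0 0 0;1 0 -0.16 0 0 0 0;1 0 -0.16 0 0 0 0;1 0 -0.16 0.006 0 0 0;1 0 -0.16 0.01 0 0 0;1 0 -0.16 0.01 0 0 0' 30; python3 - <<'E'
from h import *
s=arm.get_state(); print(s['eef_pos'],s['ee_rot'],s['force'])
E
```

```text
t: 9.4
eef_pos: [0.4974, 0.1666, 0.1079]
ee_rot: [3.141, -0.0, -1.537]
force: [-0.1, -0.1, -1.3]
width: 0.0034
[0.49744348 0.16660638 0.10790634] [ 3.14098541e+00 -2.34846987e-04 -1.53746580e+00] [-0.06928966 -0.13781009 -1.31188783]
```

Not yet contacted; release (drop <1 mm), then lift.

```bash
python3 -m inch '1 0 0 0.003 0 0 0;0.95 0 0 0.003 0 0 0;0.87 0 0 0.003 0 0 0;0.82 0 0 0.003 0 0 0;0.82 0 0 0.003 0 0 0;0.82 0 0 -0.1 0 0 0;0.82 0 0 -0.25 0 0 0;0.82 0 0 -0.4 0 0 0;0.82 0 0 -0.4 0 0 0' 30; python3 - <<'E'
from h import *
for n in ('wrist','scene'):
    f=grab(n); save(f,n[0]+'8')
    np.savez(f'/tmp/{n}8.npz',P=pts(f),img=f['img'],z=f['range_z'])
a=cv2.imread('pics/s8.png')[110:240,260:420]; b=cv2.imread('pics/w8.png')
c=np.zeros((480,800,3),np.uint8); c[:260,:320]=cv2.resize(a,None,fx=2,fy=2); c[:,320:]=b[:,:480]; cv2.imwrite('pics/c8.png',c)
plan([0.42,0.1645,0.20],2)
E
```

```text
t: 10.3
eef_pos: [0.5015, 0.1683, 0.2348]
ee_rot: [-3.132, 0.005, -1.537]
force: [-0.3, 0.5, -0.5]
width: 0.0157
shift [0.0006 0.2631 0.0972] turn [-3.200e-03 -2.000e-04 -1.502e+00]
```

View pics/c8.png

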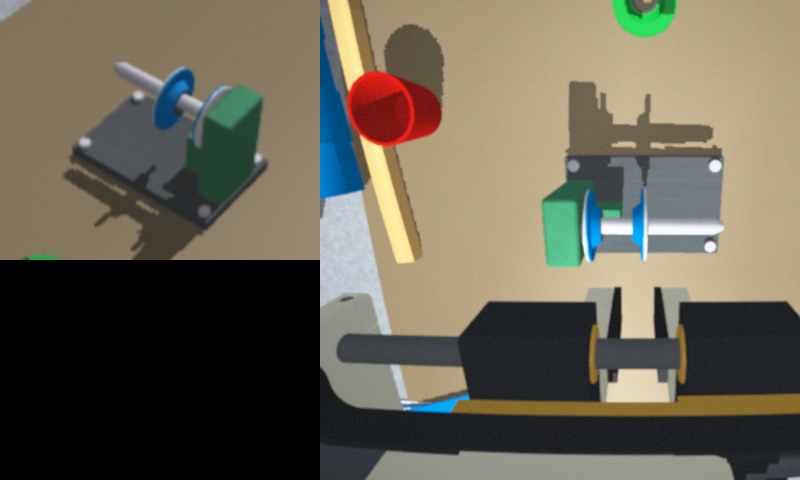

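```bash
python3 -m inch '0.54 0 0.172 0 0 0 -0.8;0.54 0 0.172 0 0 0 -0.8;0.54 0 0.172 0 0 0 -0.8;0.54 0 0.172 0 0 0 -0.8;0.54 0 0.172 0 0 0 -0.8;0.54 0 0.172 0 0 0 -0.8;0.54 0 0.172 0 0 0 -0.8' 30; python3 - <<'E'
from h import *
plan([0.45,0.1657,0.20],2)
E
```

```text
t: 11.1
eef_pos: [0.4462, 0.1647, 0.2268]
ee_rot: [3.139, 0.001, -0.699]
force: [-0.1, -0.2, 0.0]
width: 0.0402
shift [ 0.0075 -0.0108  0.0892] turn [ 0.0019  0.0013 -0.7009]
```

```bash
python3 -m inch '0.54 0.0075 -0.011 0.089 0 0 -0.7;0.54 0.0075 -0.011 0.089 0 0 -0.7;0.54 0.0075 -0.011 0.089 0 0 -0.7;0.54 0.0075 -0.011 0.089 0 0 -0.7;0.54 0.0075 -0.011 0.089 0 0 -0.7;0.54 0.0075 -0.011 0.089 0 0 -0.7;0.54 0.0075 -0.011 0.089 0 0 -0.7' 30; python3 - <<'E'
from h import *
f=grab('wrist'); save(f,'w9')
plan([0.45,0.1657,0.072],2.1)
E
```

```text
t: 11.8
eef_pos: [0.4504, 0.166, 0.2008]
ee_rot: [3.141, 0.001, 0.027]
force: [0.5, -0.8, -0.3]
width: 0.0403
shift [-0.0014  0.0008  0.4298] turn [ 0.0004  0.0006 -0.0083]
```

View pics/w9.png

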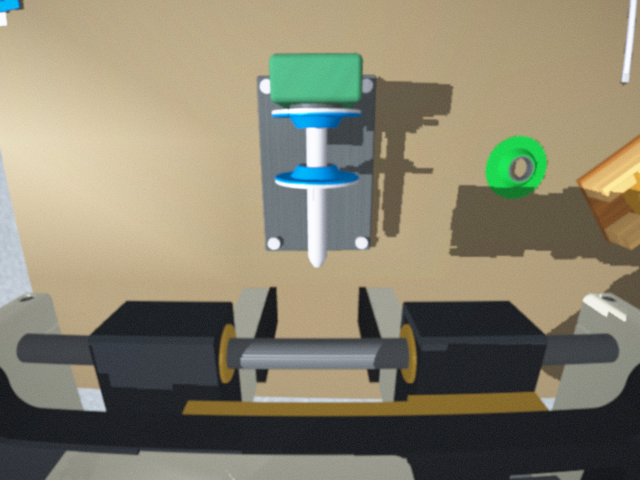

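```bash
python3 -m inch '0.54 0 0 0.15 0 0 -0.008;0.54 0 0 0.3 0 0 -0.008;0.54 0 0 0.42 0 0 -0.008;0.54 0 0 0.43 0 0 -0.008;0.54 0 0 0.43 0 0 -0.008;0.54 0.04 0.0 0.43 0 0 -0.008;0.54 0.08 0 0.43 0 0 -0.008;0.54 0.1 0 0.43 0 0 -0.008;0.54 0.12 0 0.43 0 0 -0.008' 30; python3 - <<'E'
from h import *
f=grab('wrist'); save(f,'w10')
s=arm.get_state(); print(s['eef_pos'],s['ee_rot'],s['force'])
E
```

```text
t: 12.75
eef_pos: [0.4878, 0.1676, 0.0731]
ee_rot: [-3.141, -0.001, 0.041]
force: [-1.3, -0.0, 1.1]
width: 0.0405
[0.48826411 0.16762234 0.07291977] [-3.14103070e+00 -9.78254966e-04  4.07752669e-02] [ 0.76960068 -0.10027349  0.58592849]
```

View pics/w10.png

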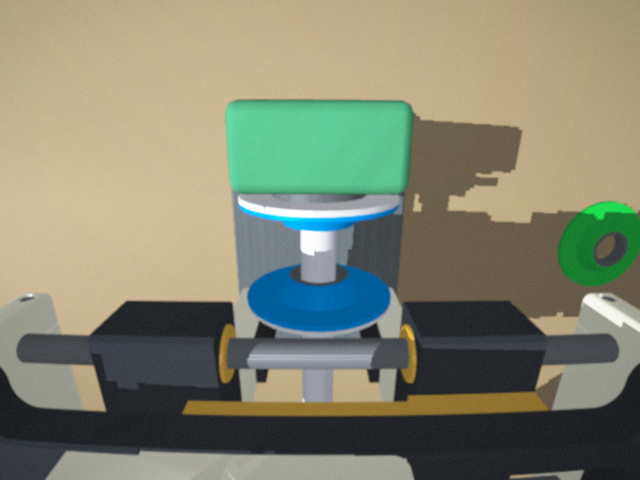

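```bash
python3 -m inch '0.54 0.01 0 0 0 0 0;0.54 0.02 0 0 0 0 0;0.54 0.03 0 0 0 0 0;0.54 0.04 0 0 0 0 0;0.54 0.05 0 0 0 0 0;0.54 0.055 0 0 0 0 0;0.54 0.06 0 0 0 0 0' 30; python3 - <<'E'
from h import *
f=grab('wrist'); save(f,'w11')
s=arm.get_state(); print(s['eef_pos'],s['ee_rot'],s['force'])
E
```

```text
t: 13.5
eef_pos: [0.5048, 0.1681, 0.0723]
ee_rot: [3.142, 0.0, 0.041]
force: [-1.6, -0.2, 1.4]
width: 0.0404
[0.50496557 0.1681718  0.07233412] [ 3.14158675e+00 -1.07426446e-04  4.13846222e-02] [-0.42618712 -0.52481676  0.39737019]
```

View pics/w11.png

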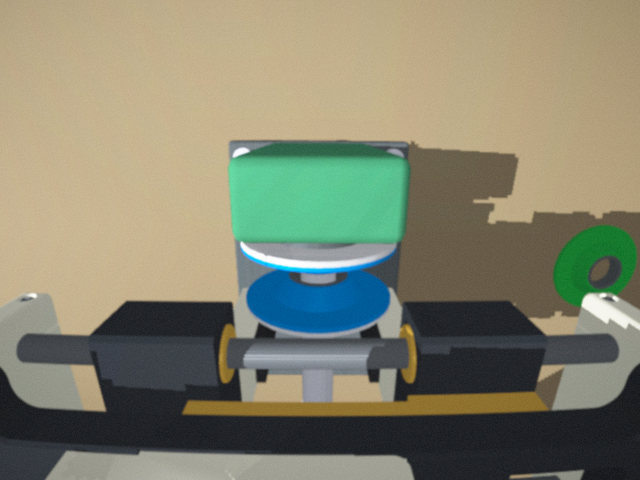

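```bash
python3 -m inch '0.54 0.01 0 0 0 0 0;0.54 0.02 0 0 0 0 0;0.54 0.028 0 0 0 0 0;0.54 0.034 0 0 0 0 0;0.54 0.034 0 0 0 0 0' 30; python3 -m inch '0.54 0.004 0 0 0 0 0;0.54 0.006 0 0 0 0 0;0.54 0.006 0 0 0 0 0'
```

```text
t: 14.05
eef_pos: [0.5119, 0.1681, 0.0719]
ee_rot: [3.141, 0.005, 0.04]
force: [-16.1, 4.6, 9.9]
width: 0.04
t: 14.35
eef_pos: [0.5119, 0.1681, 0.0719]
ee_rot: [3.14, 0.008, 0.04]
force: [-24.6, 7.4, 16.8]
width: 0.0402
```

```bash
python3 -m inch '0.54 -0.02 0 0 0 0 0;0.54 -0.05 0 0 0 0 0;0.54 -0.1 0 0 0 0 0;0.54 -0.15 0 0 0 0 0;0.54 -0.15 0 -0.1 0 0 0;0.54 -0.15 0 -0.25 0 0 0;0.54 -0.15 0 -0.4 0 0 0;0.54 -0.15 0 -0.4 0 0 0'; python3 - <<'E'
from h import *
for n in ('wrist','scene'):
    f=grab(n); save(f,n[0]+'12')
    np.savez(f'/tmp/{n}12.npz',P=pts(f),img=f['img'],z=f['range_z'])
a=cv2.imread('pics/s12.png')[110:240,280:410]; b=cv2.imread('pics/w12.png')[60:300,200:440]
c=np.zeros((480,800,3),np.uint8); c[:390,:390]=cv2.resize(a,None,fx=3,fy=3); c[:400,400:800]=cv2.resize(b,(400,400)); cv2.imwrite('pics/c12.png',c)
E
```

```text
t: 15.15
eef_pos: [0.4749, 0.1686, 0.1988]
ee_rot: [-3.136, -0.01, 0.042]
force: [0.2, -0.4, -0.3]
width: 0.0404
```

View pics/c12.png

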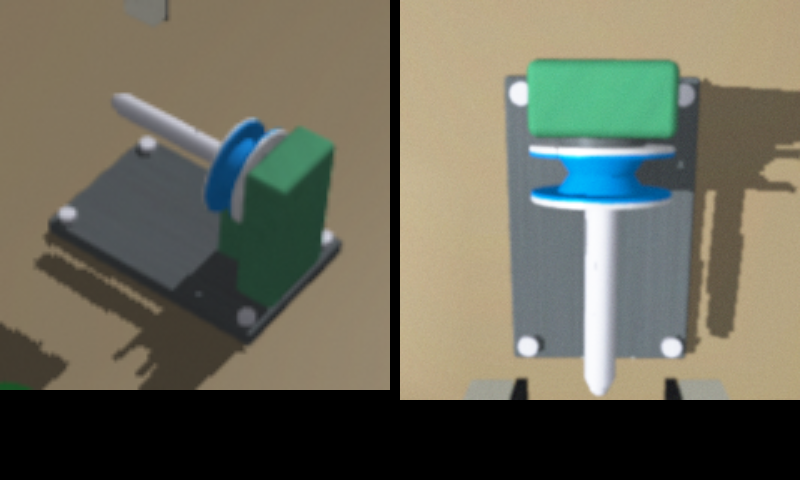

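```bash
python3 - <<'E'
from h import *
print(arm.get_state()['q'])
plan([0.46,0.0,0.20],-55)
E
```

```text
[ 7.33280761e-01  9.41775058e-02 -4.15131113e-01  2.37970982e-05
 -1.05789757e+00  8.78580107e-01]
shift [-0.0633  0.5551 -0.0226] turn [-0.0033 -0.0013  0.9559]
```

```bash
python3 -m inch '0.8 0.06 0.95 0 0 0 -0.63;0.8 0.06 0.95 0 0 0 -0.63;0.8 0.06 0.95 0 0 0 -0.63;0.8 0.06 0.95 0 0 0 -0.63;0.8 0.06 0.95 0 0 0 -0.63;0.8 0.06 0.95 0 0 0 -0.63;0.8 0.06 0.95 0 0 0 -0.63;0.8 0.06 0.95 0 0 0 -0.63;0.8 0.06 0.95 0 0 0 -0.63' 30; python3 - <<'E'
from h import *
plan([0.5115,-0.1930,0.105],40.2)
E
```

```text
t: 16.15
eef_pos: [0.5009, -0.1172, 0.1913]
ee_rot: [-3.14, 0.001, 0.7]
force: [0.0, 0.6, -0.3]
width: 0.0178
shift [-0.1353  0.2165  0.2877] turn [-0.0011  0.0012 -0.0018]
```

```bash
python3 -m inch '0.8 -0.135 0.216 0 0 0 -0.002;0.8 -0.135 0.216 0.1 0 0 -0.002;0.8 -0.135 0.216 0.2 0 0 -0.002;0.8 -0.135 0.216 0.288 0 0 -0.002;0.8 -0.135 0.216 0.288 0 0 -0.002;0.8 -0.135 0.216 0.288 0 0 -0.002' 30; python3 - <<'E'
from h import *
f=grab('wrist'); save(f,'w13')
plan([0.5115,-0.1930,0.0615],40.2)
E
```

```text
t: 16.75
eef_pos: [0.5126, -0.1919, 0.1062]
ee_rot: [-3.141, 0.001, 0.705]
force: [-0.2, -0.0, 1.1]
width: 0.0177
shift [-0.0067 -0.0017  0.1522] turn [ 0.0011 -0.0005  0.0033]
```

View pics/w13.png

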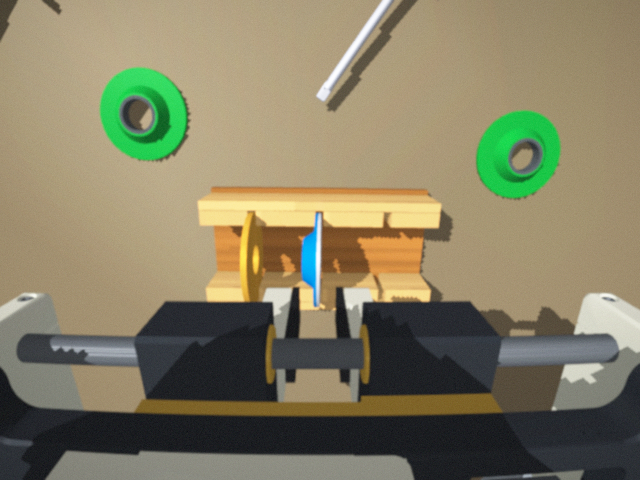

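```bash
python3 -m inch '0.8 -0.004 0 0.07 0 0 0;0.8 -0.004 0 0.146 0 0 0;0.8 -0.004 0 0.146 0 0 0;0.8 -0.004 0 0.146 0 0 0;1 -0.004 0 0.146 0 0 0;1 -0.004 0 0.146 0 0 0;1 -0.004 0 0.146 0 0 0;1 -0.004 0 0.146 0 0 0;1 -0.004 0 0.146 0 0 0;1 -0.004 0 0.146 0 0 0' 30; python3 -m inch '1 0 0 -0.1 0 0 0;1 0 0 -0.233 0 0 0;1 0 0 -0.4 0 0 0;1 0 0 -0.467 0 0 0;1 0 0 -0.467 0 0 0' 30; python3 - <<'E'
from h import *
f=grab('wrist'); save(f,'w14')
plan([0.42,0.05,0.20],60)
E
```

```text
t: 17.8
eef_pos: [0.5124, -0.1939, 0.0633]
ee_rot: [3.14, -0.001, 0.704]
force: [-1.5, -0.5, 5.6]
width: 0.0036
t: 18.3
eef_pos: [0.5132, -0.194, 0.2063]
ee_rot: [3.137, -0.005, 0.703]
force: [0.1, 0.5, -1.3]
width: 0.0035
shift [ 0.2911 -0.8178  0.0118] turn [ 0.0023 -0.0022 -0.3287]
```

View pics/w14.png

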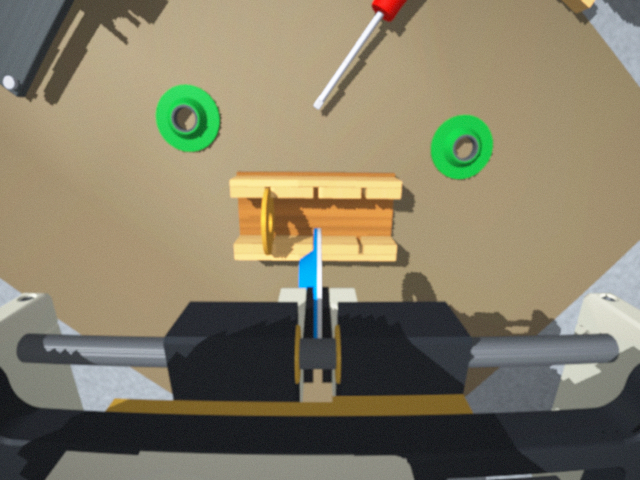

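```bash
python3 -m inch '1 0.29 -0.818 0.012 0 0 -0.33;1 0.29 -0.818 0.012 0 0 -0.33;1 0.29 -0.818 0.012 0 0 -0.33;1 0.29 -0.818 0.012 0 0 -0.33;1 0.29 -0.818 0.012 0 0 -0.33;1 0.29 -0.818 0.012 0 0 -0.33;1 0.29 -0.818 0.012 0 0 -0.33;1 0.29 -0.818 0.012 0 0 -0.33' 30; python3 - <<'E'
from h import *
plan([0.385,0.1637,0.20],92.1)
E
```

```text
t: 19.15
eef_pos: [0.4187, 0.0494, 0.1978]
ee_rot: [-3.141, 0.002, 1.05]
force: [0.6, -0.3, -0.5]
width: 0.0037
shift [ 0.2745 -0.2871 -0.0074] turn [-0.0012  0.0012 -0.5328]
```

```bash
python3 -m inch '1 0.275 -0.287 -0.007 0 0 -0.533;1 0.275 -0.287 -0.007 0 0 -0.533;1 0.275 -0.287 -0.007 0 0 -0.533;1 0.275 -0.287 -0.007 0 0 -0.533;1 0.275 -0.287 -0.007 0 0 -0.533;1 0.275 -0.287 -0.007 0 0 -0.533;1 0.275 -0.287 0.14 0 0 -0.533;1 0.275 -0.287 0.285 0 0 -0.533;1 0.275 -0.287 0.285 0 0 -0.533;1 0.275 -0.287 0.285 0 0 -0.533' 30; python3 - <<'E'
from h import *
f=grab('wrist'); save(f,'w15'); np.savez('/tmp/w15.npz',P=pts(f),img=f['img'])
print(arm.get_state()['q'])
plan([0.385,0.1630,0.1115],92.1)
f=grab('scene'); save(f,'s15')
a=cv2.imread('pics/s15.png')[110:240,260:420]; b=cv2.imread('pics/w15.png')
c=np.zeros((480,800,3),np.uint8); c[:260,:320]=cv2.resize(a,None,fx=2,fy=2); c[:,320:]=b[:,160:]; cv2.imwrite('pics/c15.png',c)
E
```

```text
t: 20.15
eef_pos: [0.386, 0.1633, 0.1136]
ee_rot: [-3.141, 0.002, 1.604]
force: [0.1, -0.3, 0.6]
width: 0.0035
[ 8.76611042e-01  4.34840410e-02 -6.81189454e-01  1.05521338e-03
 -8.45348003e-01  2.29869250e+00]
shift [-0.0042 -0.0059  0.0104] turn [ 0.0011 -0.     -0.0021]
```

View pics/c15.png

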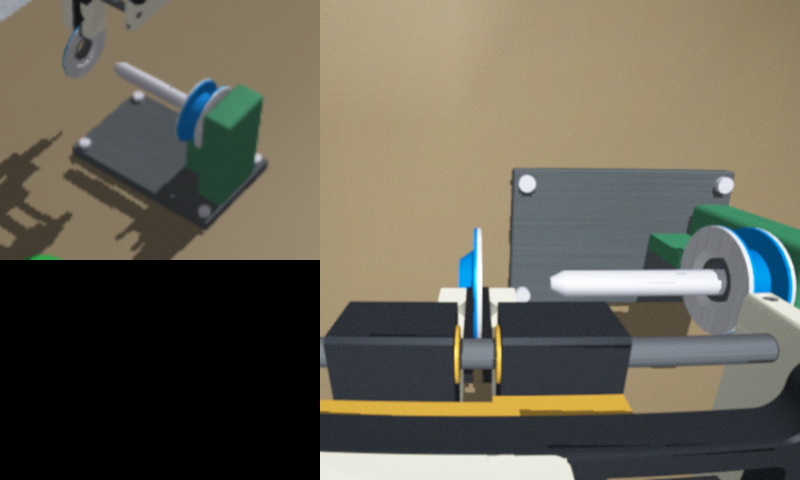

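```bash
python3 - <<'E'
from h import *
d=np.load('/tmp/w15.npz');P=d['P'];x,y,z=P[...,0],P[...,1],P[...,2]
v,u=np.mgrid[0:480,0:640]
w=(u>455-160+160)&(u<480+165)&(v>0)
w=(u>615-10-0)&(u<0)
w=(u>295)&(u<325)&(v>225)&(v<290)&(z>.06)&(z<.14)
print('washer',w.sum(),P[w].min(0),P[w].max(0))
a=(u>395)&(u<540)&(v>262)&(v<300)&(z>.08)&(z<.11)
for j in range(400,540,20):
    c=a[:,j]; print(np.median(x[:,j][c]).round(4),y[:,j][c].min().round(4),y[:,j][c].max().round(4),z[:,j][c].max().round(4))
E
```

```text
washer 1034 [0.37536405 0.16736545 0.08452931] [0.38887006 0.19543365 0.12216119]
0.4315 0.1605 0.1716 0.0974
0.4423 0.1594 0.1733 0.0994
0.4535 0.1596 0.1735 0.0988
0.4648 0.16 0.1741 0.099
0.4761 0.161 0.1741 0.0995
0.4876 0.1618 0.1748 0.0984
0.4994 0.1619 0.1748 0.1002
```

```bash
python3 -m inch '1 0 0.06 0.002 0 0 0;1 0 0.12 0.002 0 0 0;1 0 0.18 0.002 0 0 0;1 0 0.2 0.002 0 0 0;1 0 0.2 0.002 0 0 0' 30;  python3 -m inch '1 0 0.05 0 0 0 0;1 0 0.1 0 0 0 0;1 0 0.1 0 0 0 0;1 0 0.1 0.005 0 0 0;1 0 0.1 0.009 0 0 0;1 0 0.1 0.009 0 0 0' 30; python3 - <<'E'
from h import *
f=grab('scene'); save(f,'s16')
cv2.imwrite('pics/c16.png',cv2.resize(cv2.imread('pics/s16.png')[90:240,260:420],None,fx=3,fy=3))
E
```

```text
t: 20.75
eef_pos: [0.4467, 0.1668, 0.1139]
ee_rot: [3.14, -0.001, 1.606]
force: [-0.6, -0.7, -1.5]
width: 0.0034
t: 21.35
eef_pos: [0.4757, 0.1675, 0.1103]
ee_rot: [3.141, 0.0, 1.607]
force: [1.0, -1.2, 3.1]
width: 0.0038
```

View pics/c16.png

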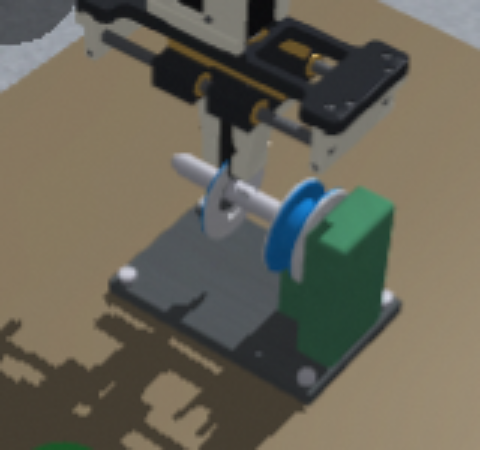

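```bash
python3 -m inch '0.95 0 0 0 0 0 0;0.87 0 0 0 0 0 0;0.82 0 0 0 0 0 0;0.82 0 0 0 0 0 0;0.82 0 0 -0.1 0 0 0;0.82 0 0 -0.25 0 0 0;0.82 0 0 -0.4 0 0 0;0.82 0 0 -0.4 0 0 0' 30; python3 -m inch '0.5 0 -0.18 -0.02 0 0 0.8;0.5 0 -0.18 -0.02 0 0 0.8;0.5 0 -0.18 -0.02 0 0 0.8;0.5 0 -0.18 -0.02 0 0 0.8;0.5 0 -0.18 -0.02 0 0 0.8;0.5 0 -0.18 -0.02 0 0 0.8;0.5 0 -0.18 -0.02 0 0 0.8' 30; python3 - <<'E'
from h import *
f=grab('scene'); save(f,'s17')
cv2.imwrite('pics/c17.png',cv2.resize(cv2.imread('pics/s17.png')[90:240,260:420],None,fx=3,fy=3))
plan([0.425,0.1650,0.22],2.1)
E
```

```text
t: 22.2
eef_pos: [0.4784, 0.1691, 0.2362]
ee_rot: [3.133, -0.005, 1.608]
force: [0.3, -0.1, 0.1]
width: 0.0156
t: 22.9
eef_pos: [0.4214, 0.1655, 0.2357]
ee_rot: [-3.141, 0.0, 0.768]
force: [-0.0, 0.5, -0.7]
width: 0.0439
shift [0.0074 0.0095 0.0525] turn [-1.000e-04  1.000e-04  7.016e-01]
```

View pics/c17.png

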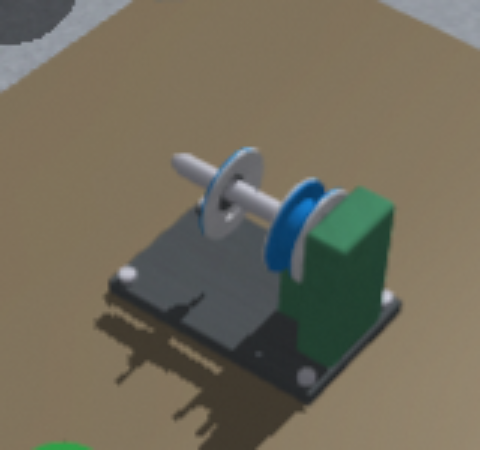

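```bash
python3 -m inch '0.5 0.007 0.0095 0.052 0 0 0.702;0.5 0.007 0.0095 0.052 0 0 0.702;0.5 0.007 0.0095 0.052 0 0 0.702;0.5 0.007 0.0095 0.052 0 0 0.702;0.5 0.007 0.0095 0.052 0 0 0.702;0.5 0.007 0.0095 0.052 0 0 0.702;0.5 0.007 0.0095 0.052 0 0 0.702' 30; python3 - <<'E'
from h import *
f=grab('wrist'); save(f,'w18')
plan([0.425,0.1650,0.072],2.1)
E
```

```text
t: 23.65
eef_pos: [0.425, 0.1649, 0.2202]
ee_rot: [3.142, 0.0, 0.04]
force: [-0.4, 0.2, -0.2]
width: 0.0436
shift [ 1.00e-04 -3.00e-04  4.94e-01] turn [0.     0.0001 0.0023]
```

View pics/w18.png

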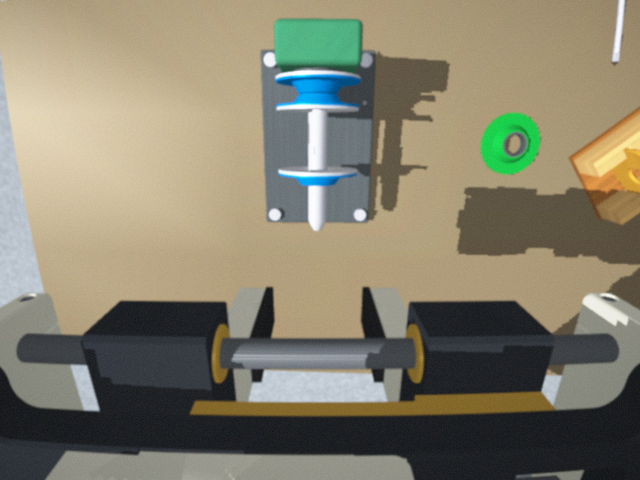

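```bash
python3 -m inch '0.5 0 0 0.15 0 0 0;0.5 0 0 0.3 0 0 0;0.5 0 0 0.45 0 0 0;0.5 0 0 0.494 0 0 0;0.5 0 0 0.494 0 0 0;0.5 0.05 0.0 0.494 0 0 0;0.5 0.1 0 0.494 0 0 0;0.5 0.12 0 0.494 0 0 0;0.5 0.13 0 0.494 0 0 0;0.5 0.14 0 0.494 0 0 0;0.5 0.15 0 0.494 0 0 0;0.5 0.16 0 0.494 0 0 0' 30; python3 -m inch '0.5 0.01 0 0 0 0 0;0.5 0.02 0 0 0 0 0;0.5 0.03 0 0 0 0 0;0.5 0.04 0 0 0 0 0;0.5 0.05 0 0 0 0 0;0.5 0.06 0 0 0 0 0;0.5 0.07 0 0 0 0 0;0.5 0.08 0 0 0 0 0'; python3 - <<'E'
from h import *
f=grab('wrist'); save(f,'w19')
E
```

```text
t: 24.9
eef_pos: [0.473, 0.1665, 0.0722]
ee_rot: [-3.142, 0.0, 0.034]
force: [-1.8, 0.0, 0.6]
width: 0.0442
t: 25.7
eef_pos: [0.4972, 0.1674, 0.072]
ee_rot: [3.142, 0.0, 0.034]
force: [-1.1, 0.6, 0.8]
width: 0.044
```

View pics/w19.png

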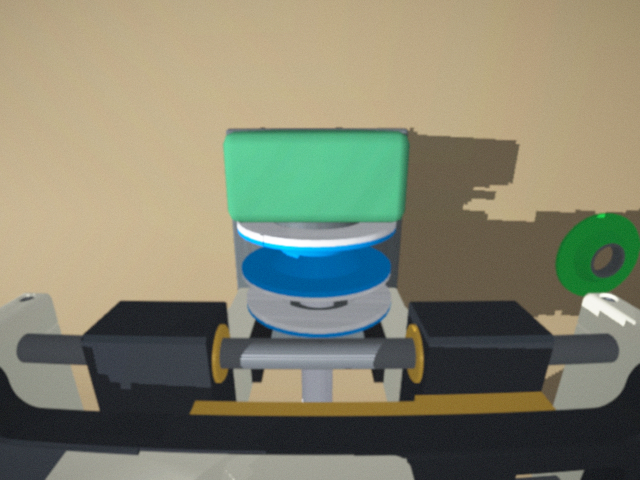

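Going well; push the remaining ~11 mm.

```bash
python3 -m inch '0.5 0.01 0 0 0 0 0;0.5 0.02 0 0 0 0 0;0.5 0.03 0 0 0 0 0;0.5 0.036 0 0 0 0 0;0.5 0.036 0 0 0 0 0';  python3 -m inch '0.5 0.004 0 0 0 0 0;0.5 0.006 0 0 0 0 0;0.5 0.006 0 0 0 0 0'
```

```text
t: 26.25
eef_pos: [0.5078, 0.1677, 0.0719]
ee_rot: [3.141, 0.0, 0.034]
force: [-1.5, 0.1, -0.8]
width: 0.0438
t: 26.55
eef_pos: [0.5079, 0.1676, 0.0719]
ee_rot: [3.141, 0.003, 0.034]
force: [-10.0, 2.8, 4.9]
width: 0.0438
```

```bash
python3 -m inch '0.5 0.004 0 0 0 0 0;0.5 0.004 0 0 0 0 0'; python3 -m inch '0.5 -0.02 0 0 0 0 0;0.5 -0.06 0 0 0 0 0;0.5 -0.12 0 0 0 0 0;0.5 -0.18 0 0 0 0 0;0.5 -0.18 0 -0.1 0 0 0;0.5 -0.18 0 -0.25 0 0 0;0.5 -0.18 0 -0.4 0 0 0;0.5 -0.18 0 -0.45 0 0 0;0.5 -0.18 0 -0.45 0 0 0'; python3 - <<'E'
from h import *
for n in ('wrist','scene','top'):
    f=grab(n); save(f,n[0]+'20')
    np.savez(f'/tmp/{n}20.npz',P=pts(f),img=f['img'],z=f['range_z'])
a=cv2.imread('pics/s20.png')[110:240,280:410]; b=cv2.imread('pics/w20.png')[40:280,200:440]
c=np.zeros((480,800,3),np.uint8); c[:390,:390]=cv2.resize(a,None,fx=3,fy=3); c[:400,400:800]=cv2.resize(b,(400,400)); cv2.imwrite('pics/c20.png',c)
E
```

```text
t: 26.75
eef_pos: [0.5079, 0.1675, 0.0718]
ee_rot: [3.141, 0.004, 0.034]
force: [-14.8, 4.1, 8.8]
width: 0.0441
t: 27.65
eef_pos: [0.4578, 0.1669, 0.2102]
ee_rot: [-3.138, -0.005, 0.034]
force: [0.2, 0.7, -1.1]
width: 0.0437
```

View pics/c20.png

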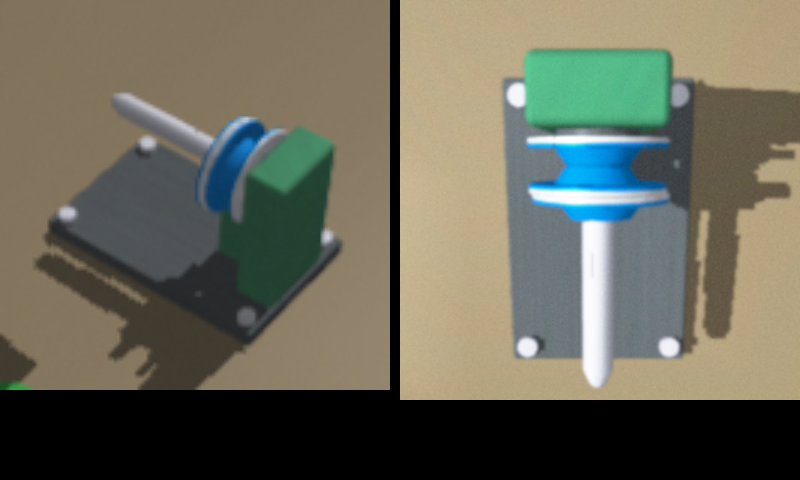

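```bash
python3 - <<'E'
from h import *
d=np.load('/tmp/wrist20.npz');P=d['P'];im=d['img'].astype(int)
v,u=np.mgrid[0:480,0:640]
c,s=np.cos(np.radians(2.1)),np.sin(np.radians(2.1))
tip=np.array([.4270,.1648]); q=P[...,:2]-tip
X=120-1000*(q[...,0]*c+q[...,1]*s); Y=1000*(-q[...,0]*s+q[...,1]*c); Z=P[...,2]*1000
m=(u>270)&(u<370)&(v>110)&(v<180)&(Z>100)&(Z<126)
for lo in range(-20,21,5):
    k=m&(abs(Y-lo)<1.5)&(Z>112)
    print(lo,'rim-level hist x', np.unique(np.round(X[k]/2)*2,return_counts=True))
k=m&(X>18)&(X<32); print('pair top Z',np.percentile(Z[k],98),'Y range',Y[k&(Z>105)].min(),Y[k&(Z>105)].max())
k=m&(X>-6)&(X<8); print('fixed top Z',np.percentile(Z[k],98))
wide=(u>260)&(u<380)&(v>100)&(v<185)&(Z>75)&(Z<126)
for a,b in ((-4,8),(17,31)): k=wide&(X>a)&(X<b); print(a,b,'Y',Y[k].min(),Y[k].max())
# bystanders
t=np.load('/tmp/top0.npz')['img'].astype(int); t2=np.load('/tmp/top20.npz')['img'].astype(int)
for n,(x0,y0,x1,y1) in dict(tin=(245,140,310,200),driver=(355,145,395,262)).items(): print(n,abs(t-t2)[y0:y1,x0:x1].mean())
cv2.imwrite('pics/c21.png',cv2.resize(cv2.imread('pics/w20.png')[100:200,260:380],None,fx=6,fy=6,interpolation=cv2.INTER_CUBIC))
E
```

```text
-20 rim-level hist x (array([-6., -4.,  0.,  2.,  4., 20., 22., 24., 26., 28.]), array([13,  9,  4, 12,  8,  4, 11,  6, 11, 10]))
-15 rim-level hist x (array([-6., -4.,  0.,  2.,  4., 20., 22., 24., 26., 28.]), array([14,  8,  4, 12,  8,  5, 15, 10, 17, 10]))
-10 rim-level hist x (array([-6., -4.,  0.,  2.,  4., 20., 22., 24., 26., 28.]), array([12,  8,  4, 12,  8,  4, 15, 15, 15, 10]))
-5 rim-level hist x (array([-6., -4.,  0.,  2.,  4., 20., 22., 24., 26., 28.]), array([15, 10,  5, 15, 10,  4, 15, 15, 15,  8]))
0 rim-level hist x (array([-6., -4.,  0.,  2.,  4., 20., 22., 24., 26., 28.]), array([12,  8,  4, 12,  9,  4, 12, 12, 11,  8]))
5 rim-level hist x (array([-6., -4.,  0.,  2.,  4., 20., 22., 24., 26., 28.]), array([12,  8,  5, 13,  9,  3, 12, 12, 12,  8]))
10 rim-level hist x (array([-6., -4.,  0.,  2.,  4., 20., 22., 24., 26., 28.]), array([15, 10,  5, 12, 10,  4, 12, 12, 12,  8]))
15 rim-level hist x (array([-6., -4.,  0.,  2.,  4., 20., 22., 24., 26., 28.]), array([12,  9,  4, 12,  8,  4, 12, 12, 12,  7]))
20 rim-level hist x (array([-6., -4.,  0.,  2.,  4., 20., 22., 24., 26., 28.]), array([13,  8,  7, 12,  5,  4, 11,  9,  3,  5]))
pair top Z 120.82038280770598 Y range -28.949022093500478 26.924998922226315
fixed top Z 123.35731835977684
-4 8 Y -30.421885238978906 31.870779885536557
17 31 Y -32.629710895305 31.953998264284465
tin 9.975470085470086
driver 10.775854700854701
```

View pics/c21.png

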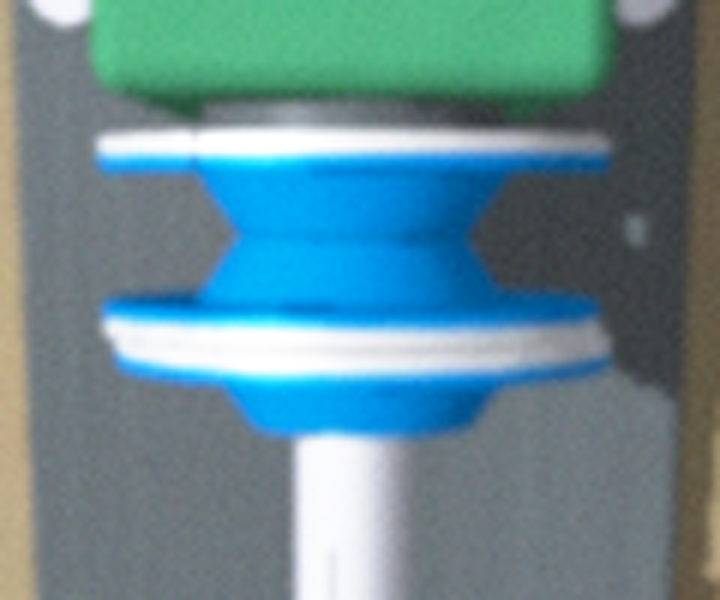

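View pics/t20.png

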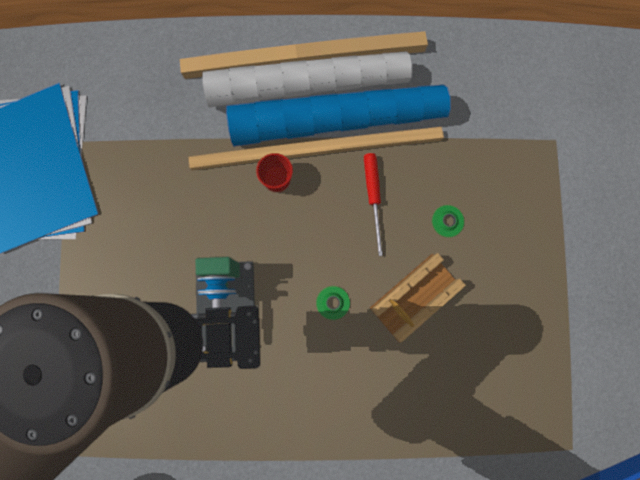

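```bash
python3 - <<'E'
from h import *
print(arm.get_state()['t'],arm.get_state()['force'],arm.get_state()['qd'].round(3)); print(arm.job_done())
E
```

```text
27.8 [-0.21825185 -0.83100803 -0.746087  ] [-0.     0.018 -0.004 -0.001 -0.003  0.003]
the job is handed in; nothing more can be done
None
```

I took both blue-and-silver washers from the rack and threaded them on the arbor. The first is hub to hub with the fixed washer, and the last is rim to rim with that. Each was pushed home with the fingers either side of the arbor until the push force rose to 15–25 N. I let go and backed the gripper clear, then handed the job in at 27.8 s; it gave no verdict.

- **Position:** in the last wrist depth picture the fixed rim lies at 0–4 mm from the shoulder and the touching pair of rims at about 20–28 mm, as wanted. The sideways centring is within about 1 mm. The pair sits about 2.5 mm lower than the fixed washer, which fits the expected 3 mm hang.
- **Squareness:** the rims look parallel in the wrist and scene views. The last washer may be turned a degree or two, which I judged by eye only. I did not measure the fore-and-aft tilt separately.
- **Bystanders:** the tin (275, 172), the screwdriver, the green look-alikes and the spacer in its slot look unmoved in the top view. My pixel-difference check on the tin and screwdriver gave about 10 grey levels for each. I put that down to image noise and lighting, so it confirms nothing by itself.
- **Forces:** no limit was reached. The highest I read was 25 N along the arbor, with 17 N upward, in the first push.

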